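# Load the cell cassette and lift it out of its dock

## Task

Of the three small metal pieces on the bench, set the rectangular block that fits the cassette's pocket fully down into it and let go, then swing the cassette's locking lever shut over the block. Then pinch the two catches on the cassette's sides together and lift the loaded cassette straight up out of the dock, and finish while still holding it by the pinched catches, level, still and about 10 cm above where it sat. Leave the other things on the bench where they are.

Things in the scene. Friction and masses are not known exactly. Their poses are not given: they have to be found in the camera images.
- cell_block: The rectangular metal block to load, the shorter of the two: 36 (x) x 24 (y) x 30 (z) mm, 60 to 120 g, its lowest 3 mm stepped in by 1.2 mm all round, a small dark window on both long sides. It stands upright, loose on the bench (z = 0), at any yaw. Origin: centre of the underside, z up. A half turn about z makes no difference. Grip it across its 24 mm width.
- long_block: Bystander: metal block 64 (x) x 24 (y) x 30 (z) mm, too long for the pocket. Origin: centre of the underside.
- round_block: Bystander: upright metal cylinder, 32 mm diameter, 30 mm high. Origin: centre of the underside.
- dock: White loading dock, fixed to the bench (place and yaw, up to 0.4 rad, differ each time), 188 (x) x 150 (y) mm; origin: centre of the cassette's place at bench level, z up, +x towards its console. Bay floor 30 mm above the bench, flat top 47.5 mm above the bench, console (from x = 72 to 116 mm) 70 mm high. The bay leaves the cassette 1.5 mm play all round. Two steel lips at the bay's long sides (|x| < 16 mm, underside 43.5 mm above the bench) hold the cassette's catches down.
- cassette: Grey cassette sitting in the dock's bay, aligned with the dock (same x, y, z axes; loose but latched, 1.5 mm play up). Origin: centre of its underside (30 mm above the bench when seated). 0.23 to 0.37 kg empty. 100 mm long (x); 52 mm wide (y) up to 17.5 mm high, then 42 mm wide up to its flat top at 40 mm above its origin; seated, its top stands 70 mm above the bench.
- pocket (a point): Centre of the pocket's floor, on the cassette's middle, 24 mm above its origin. The pocket, open to the top, is 39 (x) x 27 (y) mm and 16 mm deep (1.5 mm clearance all round the block, the block's 36 mm along x); a seated block stands 14 mm out of the cassette's top.
- lever (a joint): Angle (rad) of the steel locking lever: 0 = shut, its arm along the cassette's -x direction over the middle of the pocket; about 1.4 to 1.95 at the start = open, its arm to the cassette's -y side; range 0 to 2.0, positive turns counterclockwise seen from above. Stays where left (friction about 0.025 N m). Arm 63 mm long from the hinge, 10 mm wide, 5 mm thick, from 56 to 61 mm above the cassette's origin (2 mm above a seated block).
- lever_hinge (a point): Point on the lever's upright hinge axis, at the arm's underside: 38 mm from the cassette's origin along its +x, 56 mm above it. A 12 mm post stands under it on the cassette.
- lever_knob (a point): Middle of the lever's upright round knob: 10 mm diameter, 16 mm high (8 mm above and below this point, standing on the arm's top), 58 mm from the hinge axis.
- catch_l (a joint): Travel (m) of the catch on the cassette's +y side: 0 = sprung out, 0.007 = pressed fully in. Spring 2 N at 0, 4.8 N at full travel. It is free of the dock's lip from 0.004 with the cassette centred (both together need 0.008 in all).
- catch_r (a joint): The same for the catch on the -y side.
- catch_l_pad (a point): Centre of the outer face of the +y catch's black ribbed pad: 24 mm (x) wide, 20 mm high (10 above and below this point), facing the cassette's +y; 31 mm from the cassette's middle plane sprung out, 24 mm pressed in (so 62 mm over both pads, 48 mm pressed). The pad's lower edge lies 50 mm above the bench when seated, 2.5 mm above the dock's top.
- catch_r_pad (a point): The same on the -y side.
- amber_bottle: Bystander: brown bottle, 60 mm diameter, 130 mm high. Origin: centre of the underside.
- clear_bottle: Bystander: clear bottle, 68 mm diameter, 150 mm high. Origin: centre of the underside.
- beaker: Bystander: glass beaker, 52 mm diameter, 65 mm high. Origin: centre of the underside.
- foil_dish: Bystander: round metal dish, 120 mm diameter, 28 mm high. Origin: centre of the underside.
- tip_box: Bystander: grey box with a pale lid, 72 x 102 x 62 mm. Origin: centre of the underside.
Not all that is in view belongs to the job. What is shaped like the cassette but green or yellow is not meant.

How it is judged:
On the way, in this order (a step that is already met when the one before it is completed fails the run):
1. the rectangular block stands fully down in the cassette's pocket, let go (z of cell_block in the frame of cassette between 0.022 and 0.0265 m and x of cell_block in the frame of cassette between -0.004 and 0.004 m and y of cell_block in the frame of cassette between -0.004 and 0.004 m and contact force between the fingers and cell_block below 0.3 N), for 0.2 s.
2. the locking lever is shut over the seated block, the cassette still in the dock (z of cell_block in the frame of cassette between 0.022 and 0.0265 m and x of cell_block in the frame of cassette between -0.004 and 0.004 m and y of cell_block in the frame of cassette between -0.004 and 0.004 m and value of joint lever below 0.15 rad and z of cassette in the frame of dock below 0.036 m), for 0.2 s.
At the end, for the whole second after the job is handed in: The cassette is held still and level (0.25 rad) by its pinched catches (each in over 3 mm, finger force over 2 N), 60 mm or more above its seat, within 100 mm sideways, off the dock, under 30 mm/s; the block is still seated (4 mm; 2.5 mm in height), the lever shut (0.2 rad) (z of cell_block in the frame of cassette between 0.022 and 0.0265 m and x of cell_block in the frame of cassette between -0.004 and 0.004 m and y of cell_block in the frame of cassette between -0.004 and 0.004 m and value of joint lever below 0.2 rad and value of joint each of catch_l, catch_r above 0.003 m and z of cassette in the frame of dock above 0.09 m and horizontal distance between cassette and dock below 0.1 m and angle between cassette's own z axis and vertical below 0.25 rad and contact force between the fingers and cassette above 2 N and contact force between cassette and dock below 0.2 N and linear speed of cassette below 0.03 m/s); the arm keeps its last pose, push and grip.
It fails at once if another thing on the bench is shifted by more than 40 mm (distance of any of long_block, round_block, amber_bottle, clear_bottle, beaker, foil_dish, tip_box from where it was at the start of the episode above 0.04 m).
It also fails if it takes over 67 s, if anything falls off the work surface, if the arm or the gripper's body presses on something with over 40 N, if the wrist force passes 120 N, or if a joint passes its speed limit or range.

## Robot

A 7-joint arm with a two-finger parallel gripper is mounted at the origin on the work surface. World frame = base frame: x ahead of the robot, y to its left, z up, the work surface at z = 0. Lengths are in m, angles in rad, forces in N, time in s.
With the tool pointing down it reaches from about 0.425 to 0.825 m from the base axis. Payload 3.6 kg.
Tool frame: the origin (TCP) lies midway between the tips of the shut fingers; the grasp point (between the pads) lies 19 mm behind it; z points along the fingers, y is the direction in which the jaws open and shut (so a half turn about z gives the same grasp; the last joint's range is limited). The gripper opens to 93 mm and grips with 3 to 60 N. Pads are 15 mm wide; open, the fingers measure 128 mm over their backs; the gripper's body (75 mm by 188 mm) begins 65 mm behind the grasp point.
Start: joints at [1.268, 0.615, -0.013, 1.423, 0.008, 1.103, -0.04], TCP at [0.177, -0.625, 0.219] pointing down, gripper open.
Joint ranges: [-3.12, 3.12], [-0.3, 2.06], [-1.34, 1.32], [0.26, 2.42], [-1.36, 4.5], [0.01, 1.98], [-2.84, 2.84]. Speed limits (rad/s): [2.79, 2.79, 3.14, 3.14, 3.14, 3.14, 3.14].

## Interface

Orientations are given as a rotation vector (axis times angle).
In Python, from workcell import r, read_camera gives the robot as it stands. The module is installed in compiled form; this text tells all that it offers.
- The arm moves only by the shell command python3 -m handwheel 'ROWS'. ROWS is JSON, a list of rows, each a list of 7 numbers: the shift along the tool's x, y, z in cm, then the turn, a rotation vector about the tool's x, y, z in degrees, then the opening, from 0 (shut) to 1 (fully open). A call has 1 to 8 rows; each row is the pose to reach, as a shift and turn from the pose commanded when the call began, along the tool's axes at that moment; what a row does not reach only later rows make up. A row lasts 1/12 s, in which the tool goes at most 41.7 mm and 7.16 degrees, less where a joint would pass 70% of its speed; a pose out of reach is approached as far as the arm can. A call with a gripper value outside its range is refused whole. The fingers move at their own pace and stop on an object; the grip force is fixed at half the most. Time passes only in rows, so rows that repeat a pose let the fingers close. It gives the time, the measured TCP pose, the force and the opening at its end, in the units of the state.
- r.observe(): the state, without advancing time (a new reading comes with each control period).
- read_camera(name): name is "scene" or "top"; returns a dict with "color" (384x512x3 uint8, red, green, blue), "intrinsics" (3x3 intrinsics, pixels), "k1" (the pictures are not rectified: a ray, as slopes to the right and down, at radius r is drawn at 1 + k1 r^2 times it, then the intrinsics apply), "R" (3x3) and "t" (3): a world point X has camera coordinates R X + t. Camera axes: x right, y down, z forward; pixel columns grow to the right and rows downward; lengths in m; the calibration is good to about 2 mm. A picture is of the moment at which its call begins. There is no depth.
- r.finish_job(): hands the job in, once; it reports no verdict.
The state is a dict: "time": time; "joints": joint angles; "joint_velocities": joint speeds; "effort": joint torques, N m; "tool_pos": TCP position; "eef_rot": TCP orientation; "wrist_force": force on the tool from outside, world axes, zero at the start; "ft_torque": the same for the moment, N m; "finger_gap": finger opening in m.
Only numpy, scipy, OpenCV 4.12 (cv2) and the standard library are available. Lean on these libraries where they do the work, as an engineer would, in place of code of your own. Each camera call takes 0.05 s, during which the arm holds its last target.

## Working session

There is one attempt and no reset: what is moved stays moved. The work goes in short steps, Python scripts to look and compute and a shell command to move; the robot and the scene stay as the last step left them, time stands still between calls to the robot, and variables do not carry over. Pictures are saved under pics/ and viewed, and the job is handed in when it is done.

```bash
mkdir -p pics; ls
python3 - <<'E'
from workcell import r, read_camera
import cv2,numpy as np
print(r.observe())
for n in ("scene","top"):
    c=read_camera(n); cv2.imwrite(f"pics/{n}0.png",c["color"][:,:,::-1]); print(n,c["intrinsics"],c["k1"],c["R"],c["t"])
    np.savez(f"pics/{n}0.npz",**c)
E
```

```text
pics
{'time': 0.0, 'joints': array([ 1.26848782,  0.61593794, -0.01261363,  1.42486068,  0.00810841,
        1.10341632, -0.04038829]), 'joint_velocities': array([ 4.14590748e-05, -2.90045654e-04,  1.35698788e-03,  5.78798759e-04,
       -6.95319915e-04,  8.93360428e-04, -1.97302963e-05]), 'effort': array([ 1.89399607e-04, -4.58934796e+01,  2.08981410e-01, -1.65747499e+01,
       -6.10876246e-02,  2.05954886e-02,  2.54119250e-04]), 'tool_pos': array([ 0.17680268, -0.62467754,  0.21748171]), 'eef_rot': array([-3.10923337e+00, -4.31641446e-01,  6.26752856e-04]), 'wrist_force': array([0.00882329, 0.15390571, 0.57921601]), 'ft_torque': array([-0.03656289, -0.0031837 ,  0.02088018]), 'finger_gap': 0.09331746238611159}
scene [[433.53123373   0.         257.60975363]
 [  0.         433.53123373 189.27551794]
 [  0.           0.           1.        ]] -0.14725660367702526 [[ 0.26567606  0.96406073 -0.00177393]
 [ 0.71598065 -0.19854164 -0.66929286]
 [-0.64559116  0.17654499 -0.74299658]] [-0.11707354 -0.33343644  1.94130551]
top [[398.2227377    0.         255.39635145]
 [  0.         398.2227377  194.58138103]
 [  0.           0.           1.        ]] -0.04998674096158664 [[ 0.01824894 -0.99936222  0.03069401]
 [-0.99094291 -0.02216297 -0.13244226]
 [ 0.13303806 -0.02799909 -0.99071536]] [-0.05149193  0.55326806  1.12938533]
```

Run:
```python
import cv2
for n in ("scene","top"):
    a=cv2.imread(f"pics/{n}0.png"); cv2.imwrite(f"pics/{n}0b.png",cv2.resize(a,(800,600),interpolation=cv2.INTER_CUBIC))
```

```text
(no output)
```

View pics/scene0b.png

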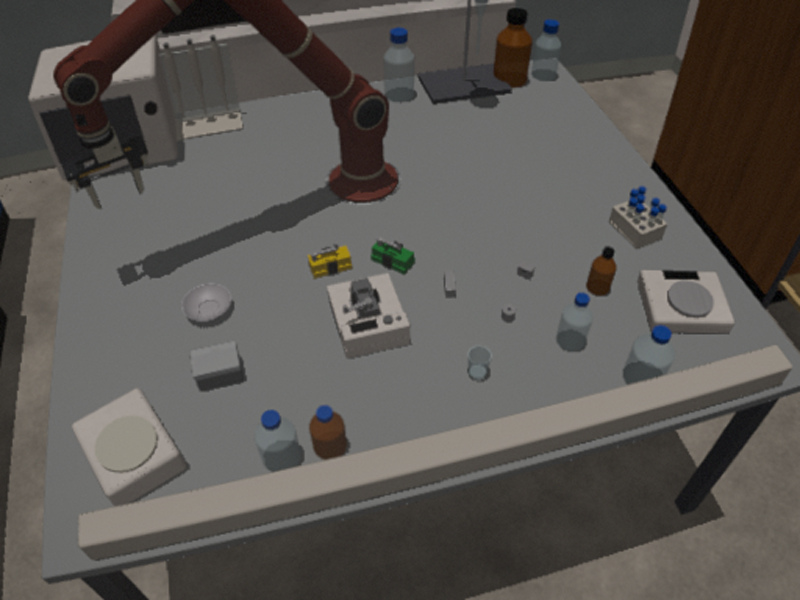

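View pics/top0b.png

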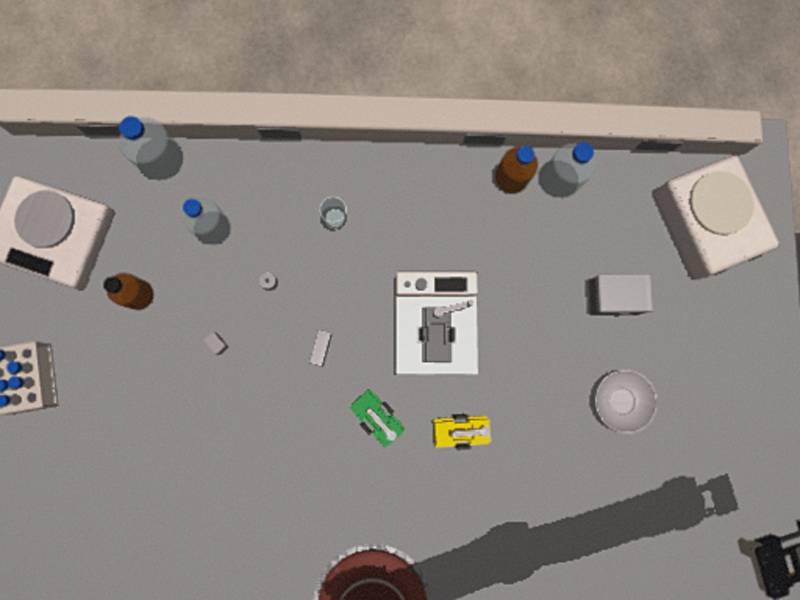

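Candidates in the top view (800x600 pixels): the short block is at (215,344), the long block at (320,348) and the round one at (268,281). The grey cassette is in the white dock at (437,335). The green cassette (377,418) and yellow one (462,432) are decoys. I choose the short rectangle at (215,344) and will check it in close crops.

Run:
```python
import cv2,numpy as np
t=cv2.imread("pics/top0.png"); s=cv2.imread("pics/scene0.png")
def crop(a,x0,y0,w,h,k): return cv2.resize(a[y0:y0+h,x0:x0+w],None,fx=k,fy=k,interpolation=cv2.INTER_CUBIC)
# top blocks native (137,220)
cv2.imwrite("pics/c1.png",np.hstack([crop(t,118,200,40,40,10),crop(s,317,155,40,40,10)]))
cv2.imwrite("pics/c2.png",np.hstack([crop(t,245,165,70,80,7)]))
cv2.imwrite("pics/c3.png",crop(s,200,165,70,70,8))
```

```text
(no output)
```

View pics/c1.png

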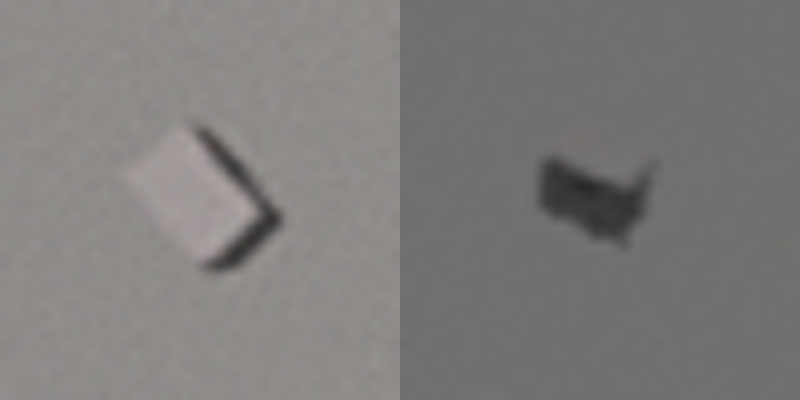

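View pics/c2.png

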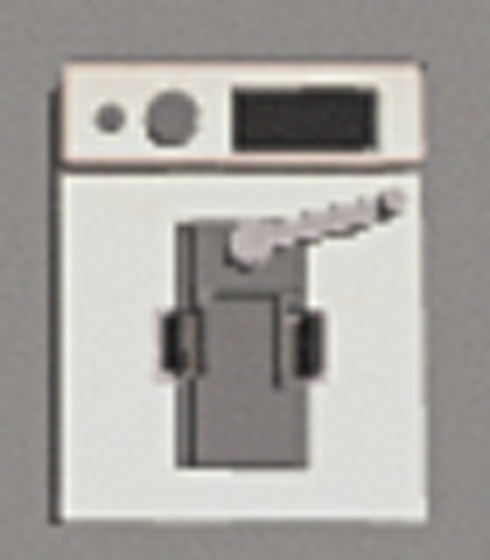

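View pics/c3.png

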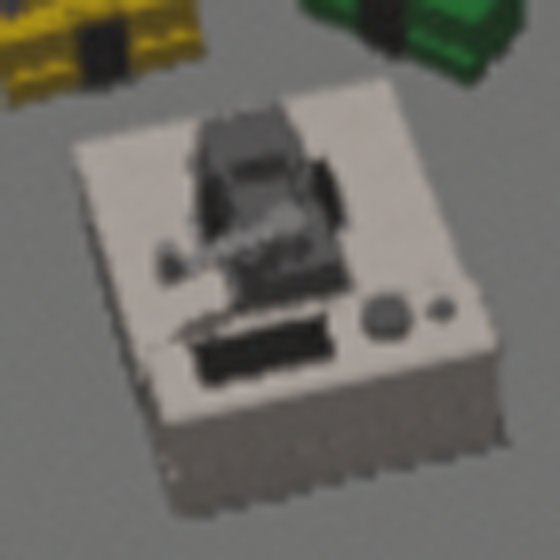

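Crop 1 shows a short rectangle about 36:24 with a dark window on its long side, and no other piece is like it. That is the cell_block, at native top pixel (137,219) and scene pixel (337,174). Crops 2 and 3 show the cassette with its lever open to the -y side. I'll now fit the models to both views.

```bash
cat > h.py <<'E'
import cv2,numpy as np
from scipy.optimize import minimize
from workcell import r, read_camera
def load(n): return dict(np.load(f"pics/{n}.npz"))
def grab(tag):
    o={}
    for n in ("scene","top"):
        c=read_camera(n); np.savez(f"pics/{n}{tag}.npz",**c); o[n]=c
    return o
def proj(c,X):
    X=np.asarray(X,float).reshape(-1,3)
    d=np.array([float(c["k1"]),0,0,0,0])
    return cv2.projectPoints(X,cv2.Rodrigues(c["R"])[0],c["t"],c["intrinsics"],d)[0][:,0]
def ray(c,p):
    d=np.array([float(c["k1"]),0,0,0,0])
    u=cv2.undistortPoints(np.array(p,float).reshape(-1,1,2),c["intrinsics"],d)[:,0]
    v=np.c_[u,np.ones(len(u))]@c["R"]; C=-c["R"].T@c["t"]
    return C,v/np.linalg.norm(v,axis=1)[:,None]
def onz(c,p,z):
    C,v=ray(c,p); return C+v*((z-C[2])/v[:,2])[:,None]
def tri(cs,ps):
    A=np.zeros((3,3));b=np.zeros(3)
    for c,p in zip(cs,ps):
        C,v=ray(c,p);M=np.eye(3)-np.outer(v[0],v[0]);A+=M;b+=M@C
    X=np.linalg.solve(A,b); return X,[proj(c,X)[0]-p for c,p in zip(cs,ps)]
def place(P,x,y,z,yaw):
    P=np.asarray(P,float).reshape(-1,3);c,s=np.cos(yaw),np.sin(yaw)
    return P@np.array([[c,s,0],[-s,c,0],[0,0,1]])+[x,y,z]
def boxfaces(x0,x1,y0,y1,z0,z1):
    f=[]
    b=lambda *q:np.array(q,float)
    f.append(b((x0,y0,z1),(x1,y0,z1),(x1,y1,z1),(x0,y1,z1)))
    f.append(b((x0,y0,z0),(x1,y0,z0),(x1,y0,z1),(x0,y0,z1)))
    f.append(b((x1,y1,z0),(x0,y1,z0),(x0,y1,z1),(x1,y1,z1)))
    f.append(b((x1,y0,z0),(x1,y1,z0),(x1,y1,z1),(x1,y0,z1)))
    f.append(b((x0,y1,z0),(x0,y0,z0),(x0,y0,z1),(x0,y1,z1)))
    return f
SS=8
def layers(c,faces,roi):
    """faces world polys painted in order; returns coverage maps (bg first)"""
    x0,y0,w,h=roi; lab=np.zeros((h*SS,w*SS),np.uint8)
    C=-c["R"].T@c["t"]
    for i,F in enumerate(faces):
        n=np.cross(F[1]-F[0],F[2]-F[0])
        if n@(C-F[0])<=0: continue
        p=(proj(c,F)-[x0,y0]+.5)*SS-.5
        cv2.fillPoly(lab,[np.round(p*16).astype(np.int32)],i+1,shift=4)
    m=[]
    for i in range(len(faces)+1):
        a=cv2.resize((lab==i).astype(np.float32),(w,h),interpolation=cv2.INTER_AREA)
        m.append(cv2.GaussianBlur(a,(0,0),.5))
    return m
def resid(c,faces,roi,mask=None):
    x0,y0,w,h=roi; m=layers(c,faces,roi)
    m=[a for a in m if a.sum()>1]
    A=np.stack([a.ravel() for a in m],1); I=c["color"][y0:y0+h,x0:x0+w].reshape(-1,3).astype(float)
    wt=np.ones(len(I)) if mask is None else mask.ravel().astype(float)
    for _ in range(4):   # robust irls
        q=np.sqrt(wt)[:,None]
        sol=np.linalg.lstsq(A*q,I*q,rcond=None)[0]; R=I-A@sol
        e=np.linalg.norm(R,axis=1); w2=1/(1+(e/25)**2); wt=w2 if mask is None else w2*mask.ravel()
    return np.sum(np.log1p((e/25)**2)*(1 if mask is None else mask.ravel())), A@sol
def fit(f,x0,steps):
    sim=np.array([x0]+[np.array(x0)+np.eye(len(x0))[i]*steps[i] for i in range(len(x0))])
    s=minimize(f,x0,method="Nelder-Mead",options=dict(initial_simplex=sim,xatol=1e-5,fatol=1e-4,maxiter=400))
    sim=np.array([s.x]+[s.x-np.eye(len(x0))[i]*steps[i]*.4 for i in range(len(x0))])
    return minimize(f,s.x,method="Nelder-Mead",options=dict(initial_simplex=sim,xatol=1e-5,fatol=1e-4,maxiter=400))
E
python3 - <<'E'
from h import *
T=load("top0");S=load("scene0")
def px(o,k,u): return [(u[0]+.5)/k-.5+o[0],(u[1]+.5)/k-.5+o[1]]
P=[px((118,200),10,u) for u in [(128,172),(192,122),(262,212),(207,268)]]
X=onz(T,P,.03); print("blk top corners",X.round(4),X.mean(0))
d=[np.linalg.norm(X[i]-X[(i+1)%4]) for i in range(4)];print(d)
x=X.mean(0); e=(X[2]-X[1]+X[3]-X[0]); yaw0=np.arctan2(e[1],e[0]);print(yaw0)
roiT=(118,200,40,40); roiS=(320,158,36,32)
def bf(p,top=.03): 
    return [place(F,p[0],p[1],0,p[2]) for F in boxfaces(-.018,.018,-.012,.012,0,top)]
for nm,f in [("T",lambda p:resid(T,bf(p),roiT)[0]),("S",lambda p:resid(S,bf(p),roiS)[0]),("both",lambda p:resid(T,bf(p),roiT)[0]+resid(S,bf(p),roiS)[0])]:
    s=fit(f,[x[0],x[1],yaw0],[.004,.004,.1]);print(nm,s.x,s.fun); 
f=lambda p:resid(T,bf(p,p[3]),roiT)[0]+resid(S,bf(p,p[3]),roiS)[0]
s2=fit(f,list(s.x)+[.03],[.003,.003,.1,.006]);print("free top z",s2.x,s2.fun)
# dock corners in crop c2
Q=[px((245,165),7,u) for u in [(62,520),(427,520),(60,68),(424,66)]]
print(onz(T,Q[:2],.0475),onz(T,Q[2:],.07))
E
```

```text
blk top corners [[0.4819 0.3229 0.03  ]
 [0.4969 0.3051 0.03  ]
 [0.4711 0.2832 0.03  ]
 [0.4545 0.2983 0.03  ]] [0.47609755 0.30237662 0.03      ]
[np.float64(0.023323819142457885), np.float64(0.0338103042147525), np.float64(0.02246615530111898), np.float64(0.03680713140209977)]
-2.424345786558349
T [ 0.47557948  0.30385448 -2.38549284] 42.33478819646527
S [ 0.47463461  0.30786338 -2.38466778] 14.631018006673521
both [ 0.47540646  0.30433986 -2.37344935] 89.98420279207829
free top z [ 0.47542381  0.30434356 -2.3729784   0.02996659] 89.83993386467098
[[ 0.42482407 -0.03666871  0.0475    ]
 [ 0.42756566 -0.18675116  0.0475    ]] [[ 0.60841598 -0.03179814  0.07      ]
 [ 0.61289114 -0.18164797  0.07      ]]
```

```bash
cat >> h.py <<'E'
def dockfaces(p,dz=0,cas=True,lev=None):
    L=[]
    L+=boxfaces(-.072,.072,-.075,.075,0,.0475)
    L+=boxfaces(.072,.116,-.075,.075,0,.070)
    # display on console
    L=[place(F,p[0],p[1],0,p[2]) for F in L]
    return L
def casfaces(p,zt=.07,top=True):
    L=boxfaces(-.05,.05,-.026,.026,.0475,.0476)+boxfaces(-.05,.05,-.021,.021,.0475,zt)
    for s in (1,-1):
        L+=boxfaces(-.012,.012,min(s*.0255,s*.031),max(s*.0255,s*.031),.05,.07)
    return [place(F,p[0],p[1],0,p[2]) for F in L]
E
python3 - <<'E'
from h import *
T=load("top0");S=load("scene0")
roiT=(246,166,68,80); roiS=(200,165,72,70)
def f1(c,roi,p): return resid(c,dockfaces(p)+casfaces(p),roi)[0]
x0=[.4975,-.109,.022]
res={}
for nm,f in [("T",lambda p:f1(T,roiT,p)),("S",lambda p:f1(S,roiS,p)),("both",lambda p:f1(T,roiT,p)+f1(S,roiS,p))]:
    s=fit(f,x0,[.005,.005,.05]);print(nm,s.x,s.fun);res[nm]=s.x
# cassette alone given dock
for nm,c,roi in (("T",T,roiT),("S",S,roiS)):
    d=res[nm]; s=fit(lambda p:resid(c,dockfaces(d)+casfaces([p[0],p[1],d[2]]),roi)[0],list(d[:2]),[.003,.003]);print("cas",nm,s.x,s.fun)
for zt in (.06,.065,.07,.075,.08):
    print(zt,[round(resid(c,dockfaces(res[nm])+casfaces(res[nm],zt),roi)[0],1) for nm,c,roi in (("T",T,roiT),("S",S,roiS))])
for nm,c,roi in (("T",T,roiT),("S",S,roiS)):
    m=resid(c,dockfaces(res[nm])+casfaces(res[nm]),roi)[1].reshape(roi[3],roi[2],3)
    I=c["color"][roi[1]:roi[1]+roi[3],roi[0]:roi[0]+roi[2]]
    cv2.imwrite(f"pics/fit{nm}.png",cv2.resize(np.hstack([I,np.clip(m,0,255).astype(np.uint8)])[:,:,::-1],None,fx=5,fy=5,interpolation=0))
E
```

```text
T [ 0.49720499 -0.10912098  0.0298292 ] 3258.294817561202
S [ 0.49769639 -0.10700963  0.01436926] 2526.9053134897827
both [ 0.49758273 -0.10816426  0.0195111 ] 5792.64753180835
cas T [ 0.49757614 -0.10911197] 3247.411376354952
cas S [ 0.49766159 -0.10700565] 2525.684365749314
0.06 [np.float64(3276.1), np.float64(2628.5)]
0.065 [np.float64(3260.5), np.float64(2575.3)]
0.07 [np.float64(3258.3), np.float64(2526.9)]
0.075 [np.float64(3267.9), np.float64(2546.4)]
0.08 [np.float64(3291.1), np.float64(2563.8)]
```

Run:
```python
import cv2,numpy as np
a=cv2.imread("pics/fitT.png");b=cv2.imread("pics/fitS.png")
w=max(a.shape[1],b.shape[1]);P=lambda x:np.pad(x,((0,0),(0,w-x.shape[1]),(0,0)))
c=np.vstack([P(a),P(b)]);cv2.imwrite("pics/fit.png",cv2.resize(c,None,fx=.8,fy=.8))
```

```text
(no output)
```

View pics/fit.png

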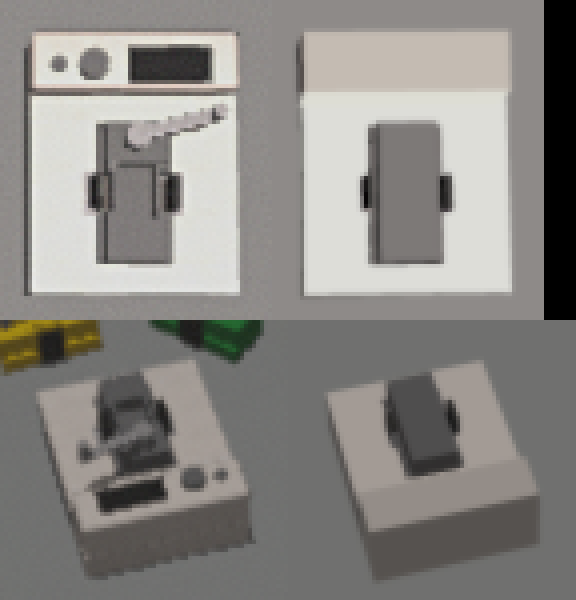

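```bash
cat >> h.py <<'E'
from scipy.spatial.transform import Rotation as Ro
def rows(x,y,z,yaw,obs=None):
    o=obs or r.observe(); R0=Ro.from_rotvec(o["eef_rot"]); p=np.array(o["tool_pos"])
    Rt=Ro.from_matrix(np.array([[np.cos(yaw),np.sin(yaw),0],[np.sin(yaw),-np.cos(yaw),0],[0,0,-1]]))
    d=R0.inv().apply(np.array([x,y,z])-p)*100; w=(R0.inv()*Rt).as_rotvec(degrees=True)
    X=R0.as_matrix()[:,0]
    print("t%.2f pos %s yaw %.3f gap %.4f F %s | shift cm %s turn deg %s"%(o["time"],p.round(4),np.arctan2(X[1],X[0]),o["finger_gap"],np.round(o["wrist_force"],1),d.round(2),w.round(2)))
E
python3 - <<'E'
from h import *
rows(.5,-.35,.25,.276)
T=load("top0");S=load("scene0")
k=lambda o,k,u:[(u[0]+.5)/k-.5+o[0],(u[1]+.5)/k-.5+o[1]]
tk=k((245,165),7,(396,200)); sk=k((200,165),8,(168,250))
X,e=tri([T,S],[tk,sk]);print("knob",X,e, onz(T,[tk],.106))
E
```

```text
t0.10 pos [ 0.1768 -0.6248  0.2176] yaw 0.276 gap 0.0928 F [ 0.8 -1.4 -1.1] | shift cm [ 38.58 -17.64  -3.2 ] turn deg [-0.13 -0.   -0.01]
knob [ 0.55203087 -0.16317665  0.10759881] [array([-0.57123426, -0.15116527]), array([-0.47704654, -0.02771038])] [[ 0.55186927 -0.16499743  0.106     ]]
```

```bash
python3 -m handwheel '[[38.6,-17.6,-3.2,0,0,0,0.6],[38.6,-17.6,-3.2,0,0,0,0.6],[38.6,-17.6,-3.2,0,0,0,0.6],[38.6,-17.6,-3.2,0,0,0,0.6],[38.6,-17.6,-3.2,0,0,0,0.6],[38.6,-17.6,-3.2,0,0,0,0.6],[38.6,-17.6,-3.2,0,0,0,0.6],[38.6,-17.6,-3.2,0,0,0,0.6]]'; python3 -c "
from h import *
rows(.5,.0,.25,.5)"
```

```text
time: 0.77
tool_pos: [0.4314, -0.4086, 0.2435]
eef_rot: [-3.111, -0.432, 0.001]
wrist_force: [0.1, -0.7, 0.3]
finger_gap: 0.0558
t0.77 pos [ 0.4314 -0.4086  0.2435] yaw 0.276 gap 0.0558 F [ 0.1 -0.7  0.3] | shift cm [ 17.72 -37.45  -0.63] turn deg [ -0.05   0.03 -12.85]
```

```bash
python3 -m handwheel '[[17.7,-37.4,-0.6,0,0,-12.8,0.6],[17.7,-37.4,-0.6,0,0,-12.8,0.6],[17.7,-37.4,-0.6,0,0,-12.8,0.6],[17.7,-37.4,-0.6,0,0,-12.8,0.6],[17.7,-37.4,-0.6,0,0,-12.8,0.6],[17.7,-37.4,-0.6,0,0,-12.8,0.6],[17.7,-37.4,-0.6,0,0,-12.8,0.6],[17.7,-37.4,-0.6,0,0,-12.8,0.6]]'; python3 -c "
from h import *
rows(.4752,.3055,.2,.762)"
```

```text
time: 1.43
tool_pos: [0.4852, -0.0797, 0.2484]
eef_rot: [-3.044, -0.776, 0.001]
wrist_force: [0.3, -0.2, 0.5]
finger_gap: 0.0561
t1.43 pos [ 0.4852 -0.0797  0.2484] yaw 0.499 gap 0.0561 F [ 0.3 -0.2  0.5] | shift cm [ 17.56 -34.3    4.85] turn deg [ -0.02   0.03 -15.07]
```

```bash
python3 -m handwheel '[[17.5,-34.3,4.8,0,0,-15,0.6],[17.5,-34.3,4.8,0,0,-15,0.6],[17.5,-34.3,4.8,0,0,-15,0.6],[17.5,-34.3,4.8,0,0,-15,0.6],[17.5,-34.3,4.8,0,0,-15,0.6],[17.5,-34.3,4.8,0,0,-15,0.6],[17.5,-34.3,4.8,0,0,-15,0.6],[17.5,-34.3,4.8,0,0,-15,0.6]]'; python3 -c "
from h import *
rows(.4752,.3055,.1,.762)"
```

```text
time: 2.1
tool_pos: [0.4759, 0.2506, 0.2068]
eef_rot: [2.917, 1.166, -0.001]
wrist_force: [0.1, 0.3, 0.2]
finger_gap: 0.0558
t2.10 pos [0.4759 0.2506 0.2068] yaw 0.761 gap 0.0558 F [0.1 0.3 0.2] | shift cm [ 3.74 -4.02 10.68] turn deg [ 0.    0.05 -0.07]
```

```bash
python3 -m handwheel '[[3.7,-4.0,10.7,0,0,0,0.6],[3.7,-4.0,10.7,0,0,0,0.6],[3.7,-4.0,10.7,0,0,0,0.6],[3.7,-4.0,10.7,0,0,0,0.6],[3.7,-4.0,10.7,0,0,0,0.6],[3.7,-4.0,10.7,0,0,0,0.6]]'
python3 - <<'E'
from h import *
rows(.4752,.3055,.018,.762)
o=grab("1")
for n,roi in(("top",(108,190,60,60)),("scene",(310,140,60,60))):
    x,y,w,h=roi; cv2.imwrite(f"pics/a_{n}.png",cv2.resize(o[n]["color"][y:y+h,x:x+w,::-1],(400,400),interpolation=cv2.INTER_CUBIC))
cv2.imwrite("pics/a.png",np.hstack([cv2.imread("pics/a_top.png"),cv2.imread("pics/a_scene.png")]))
E
```

```text
time: 2.6
tool_pos: [0.4767, 0.3028, 0.1014]
eef_rot: [2.917, 1.165, 0.002]
wrist_force: [0.9, -0.1, 0.8]
finger_gap: 0.0555
t2.60 pos [0.4767 0.3028 0.1014] yaw 0.760 gap 0.0555 F [ 0.9 -0.1  0.8] | shift cm [ 0.07 -0.31  8.34] turn deg [ 0.06 -0.06 -0.12]
```

View pics/a.png

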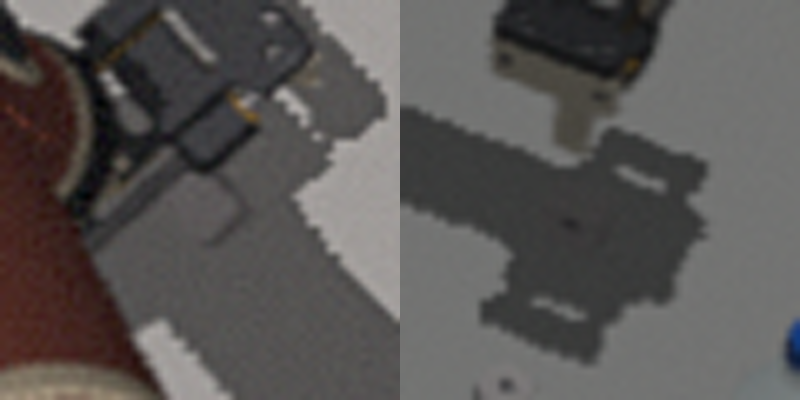

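The gripper is above the block, and both are in the arm's shadow: the block sits around (215,205) in the left crop and (575,225) in the right. The jaws line up with it. Descending now.

```bash
python3 -m handwheel '[[0,-0.2,4,0,0,0,0.6],[0,-0.2,7,0,0,0,0.6],[0,-0.2,8.35,0,0,0,0.6],[0,-0.2,8.35,0,0,0,0.6],[0,-0.2,8.35,0,0,0,0.3],[0,-0.2,8.35,0,0,0,0.1],[0,-0.2,8.35,0,0,0,0.1],[0,-0.2,8.35,0,0,0,0.1]]';python3 -m handwheel '[[0,0,0,0,0,0,0],[0,0,0,0,0,0,0]]'; python3 -c "
from h import *
rows(.4752,.3055,.1,.762)"
```

```text
time: 3.37
tool_pos: [0.4755, 0.3055, 0.0186]
eef_rot: [-2.917, -1.166, -0.005]
wrist_force: [-0.0, -0.3, -0.2]
finger_gap: 0.0336
time: 3.53
tool_pos: [0.4749, 0.3052, 0.0179]
eef_rot: [-2.917, -1.166, -0.003]
wrist_force: [-0.5, -0.4, 4.0]
finger_gap: 0.0234
t3.53 pos [0.4749 0.3052 0.0179] yaw 0.761 gap 0.0234 F [-0.5 -0.4  4. ] | shift cm [ 0.06  0.01 -8.21] turn deg [ 0.02 -0.09 -0.06]
```

```bash
python3 -m handwheel '[[0,0,0,0,0,0,0],[0,0,-0.5,0,0,0,0],[0,0,-2,0,0,0,0],[0,0,-5,0,0,0,0],[0,0,-9,0,0,0,0],[0,0,-12,0,0,0,0],[0,0,-12,0,0,0,0],[0,0,-12,0,0,0,0]]'
python3 - <<'E'
from h import *
rows(.48,-.1,.2,.022)
o=grab("2")
c=o["scene"]["color"]; cv2.imwrite("pics/b.png",np.hstack([cv2.resize(c[110:180,300:370,::-1],(400,400),interpolation=2),cv2.resize(o["top"]["color"][180:260,90:170,::-1],(400,400),interpolation=2)]))
E
```

```text
time: 4.2
tool_pos: [0.4751, 0.3055, 0.1386]
eef_rot: [-2.916, -1.166, -0.006]
wrist_force: [-1.0, 0.4, -1.7]
finger_gap: 0.0237
t4.20 pos [0.4751 0.3055 0.1386] yaw 0.761 gap 0.0237 F [-1.   0.4 -1.7] | shift cm [-27.59  29.71  -6.23] turn deg [-4.000e-02 -2.200e-01  4.234e+01]
```

View pics/b.png

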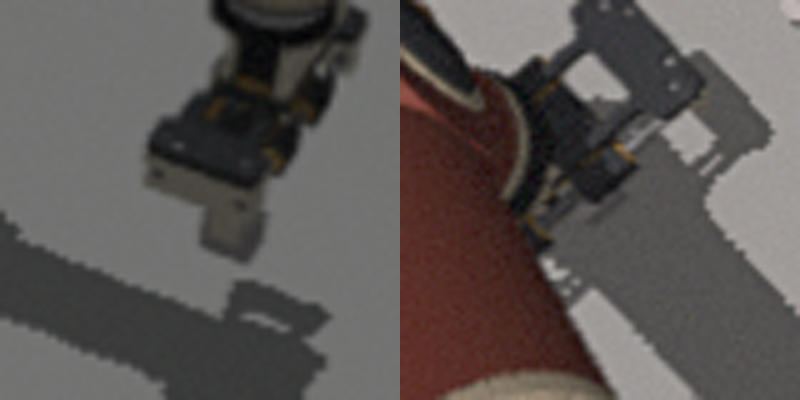

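```bash
python3 -m handwheel '[[-27.6,29.7,-6.2,0,0,42.3,0],[-27.6,29.7,-6.2,0,0,42.3,0],[-27.6,29.7,-6.2,0,0,42.3,0],[-27.6,29.7,-6.2,0,0,42.3,0],[-27.6,29.7,-6.2,0,0,42.3,0],[-27.6,29.7,-6.2,0,0,42.3,0],[-27.6,29.7,-6.2,0,0,42.3,0],[-27.6,29.7,-6.2,0,0,42.3,0]]'; python3 -c "
from h import *
rows(.4975,-.108,.17,.022)"
```

```text
time: 4.97
tool_pos: [0.4766, -0.0264, 0.1857]
eef_rot: [3.141, 0.036, -0.007]
wrist_force: [1.6, 0.8, -1.1]
finger_gap: 0.0241
t4.97 pos [ 0.4766 -0.0264  0.1857] yaw 0.023 gap 0.0241 F [ 1.6  0.8 -1.1] | shift cm [1.9  8.2  1.57] turn deg [0.01 0.25 0.05]
```

```bash
python3 -m handwheel '[[1.9,8.2,1.6,0,0,0,0],[1.9,8.2,1.6,0,0,0,0],[1.9,8.2,1.6,0,0,0,0],[1.9,8.2,1.6,0,0,0,0],[1.9,8.2,1.6,0,0,0,0],[1.9,8.2,1.6,0,0,0,0]]'
python3 - <<'E'
from h import *
rows(.4975,-.108,.1,.022)
o=grab("3")
cv2.imwrite("pics/d.png",np.hstack([cv2.resize(o["scene"]["color"][130:240,180:290,::-1],(400,400),interpolation=2),cv2.resize(o["top"]["color"][165:265,235:335,::-1],(400,400),interpolation=2)]))
E
```

```text
time: 5.47
tool_pos: [0.4985, -0.104, 0.1703]
eef_rot: [-3.14, -0.04, 0.004]
wrist_force: [-0.3, -0.2, -1.4]
finger_gap: 0.0237
t5.47 pos [ 0.4985 -0.104   0.1703] yaw 0.026 gap 0.0237 F [-0.3 -0.2 -1.4] | shift cm [-0.1   0.41  7.03] turn deg [-0.1   0.14  0.21]
```

View pics/d.png

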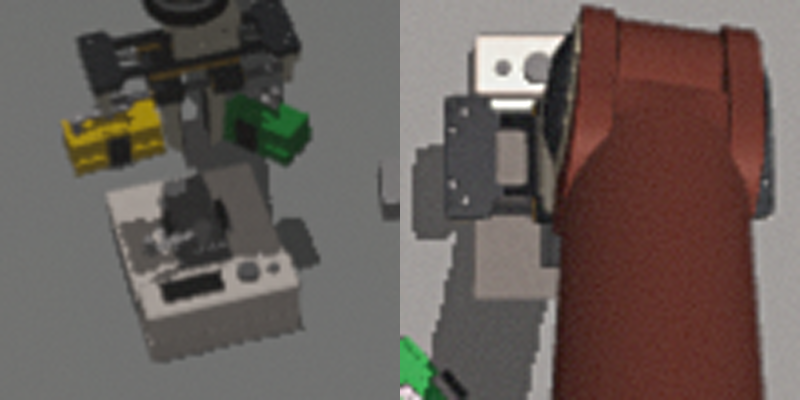

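Run:
```python
from h import *
S=load("scene3")
p=np.array([.4985,-.104,.1703-.018])
F=[place(f,p[0],p[1],p[2],.026) for f in boxfaces(-.018,.018,-.012,.012,0,.03)]
im=cv2.resize(S["color"][145:185,215:265,::-1],None,fx=14,fy=14,interpolation=2)
im2=im.copy()
for f in (F[0],F[3],F[1],F[2]):
    q=(proj(S,f)-[215,145]+.5)*14-.5; cv2.polylines(im2,[q.round().astype(int)],True,(0,0,255),1)
cv2.imwrite("pics/e1.png",im);cv2.imwrite("pics/e2.png",im2)
```

```text
(no output)
```

View pics/e1.png

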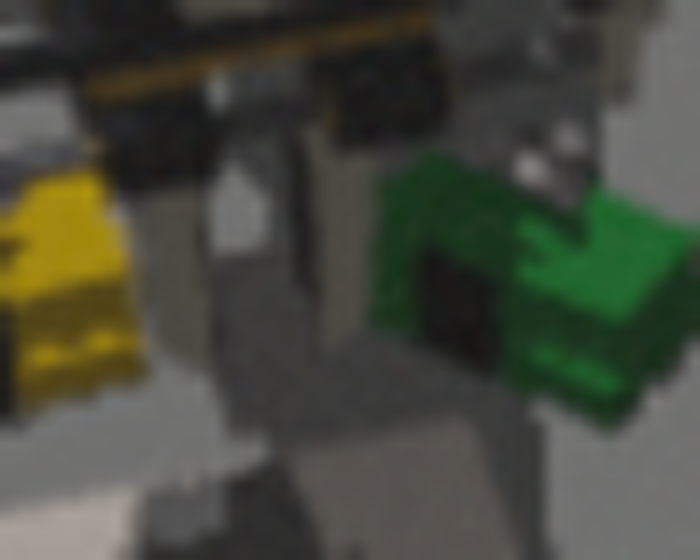

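View pics/e2.png

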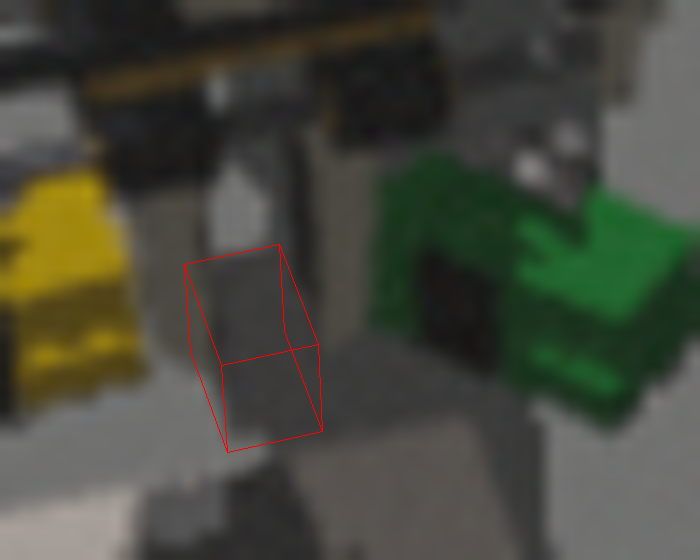

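Run:
```python
from h import *
S=load("scene3")
print("camS",-S["R"].T@S["t"],"camT",-load("top3")["R"].T@load("top3")["t"])
im=cv2.resize(S["color"][150:185,220:255,::-1],None,fx=17,fy=17,interpolation=2).astype(float)
im=np.clip((im-30)*2.2,0,255).astype(np.uint8)
im2=im.copy()
def d(P,col):
    q=(proj(S,place(P,.4985,-.104,0,.026))-[220,150]+.5)*17-.5; cv2.polylines(im2,[q.round().astype(int)],False,col,1)
z=.1703
for s in (1,-1):
    d([(-.0075,s*.012,z),(.0075,s*.012,z),(.0075,s*.012,z+.03)],(0,255,255))
    d([(.0075,s*.012,z),(.0075,s*.0295,z),(-.0075,s*.0295,z)],(0,255,255))
F=boxfaces(-.018,.018,-.012,.012,z-.018,z+.012)
for f in (F[0],F[3],F[2]): d(np.vstack([f,f[:1]]),(0,0,255))
cv2.imwrite("pics/f.png",np.hstack([im,im2])[:, :]) 
cv2.imwrite("pics/f.png",cv2.resize(np.hstack([im,im2]),(800,400)))
```

```text
camS [ 1.52312735 -0.29606277  1.21900904] camT [ 0.3989455  -0.00757527  1.19375596]
```

View pics/f.png

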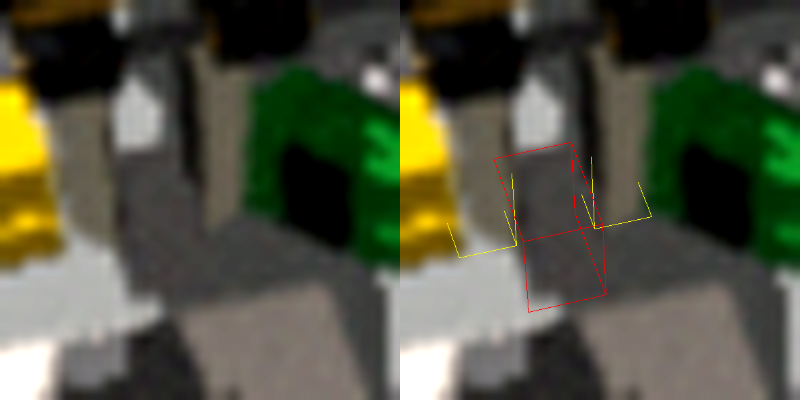

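```bash
python3 -m handwheel '[[-0.1,0.4,3,0,0,0,0],[-0.1,0.4,5.5,0,0,0,0],[-0.1,0.4,7,0,0,0,0],[-0.1,0.4,7,0,0,0,0],[-0.1,0.4,7,0,0,0,0]]'
python3 - <<'E'
from h import *
rows(.4975,-.108,.09,.022)
o=grab("4"); ob=r.observe();S=o["scene"]
z=ob["tool_pos"][2];x,y=ob["tool_pos"][:2]
im=cv2.resize(S["color"][165:210,210:255,::-1],None,fx=17,fy=17,interpolation=2).astype(float)
im=np.clip((im-20)*1.8,0,255).astype(np.uint8)
im2=im.copy()
def d(P,col,w=(x,y,.024)):
    q=(proj(S,place(P,w[0],w[1],0,w[2]))-[210,165]+.5)*17-.5; cv2.polylines(im2,[q.round().astype(int)],False,col,1)
F=boxfaces(-.018,.018,-.012,.012,z-.018,z+.012)
for f in (F[0],F[3],F[2]): d(np.vstack([f,f[:1]]),(0,0,255))
for f in boxfaces(-.05,.05,-.021,.021,.0475,.07)[:1]+boxfaces(-.0195,.0195,-.0135,.0135,.0475,.07)[:1]: d(np.vstack([f,f[:1]]),(0,255,0),(.4977,-.107,.02))
cv2.imwrite("pics/g.png",cv2.resize(np.hstack([im,im2]),(800,400)))
cv2.imwrite("pics/gt.png",cv2.resize(o["top"]["color"][165:265,235:335,::-1],(500,500),interpolation=2))
E
```

```text
time: 5.98
tool_pos: [0.4982, -0.1088, 0.1011]
eef_rot: [-3.141, -0.039, 0.002]
wrist_force: [-0.8, 0.1, -0.7]
finger_gap: 0.0235
t5.98 pos [ 0.4982 -0.1088  0.1011] yaw 0.025 gap 0.0235 F [-0.8  0.1 -0.7] | shift cm [-0.06 -0.08  1.11] turn deg [-0.04  0.07  0.17]
```

View pics/g.png

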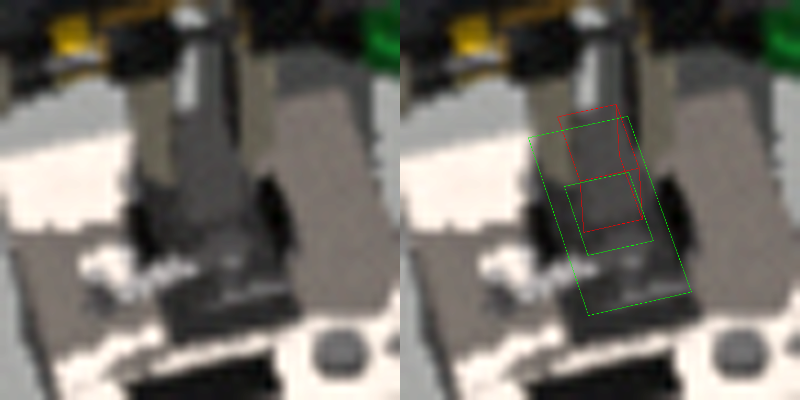

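View pics/gt.png

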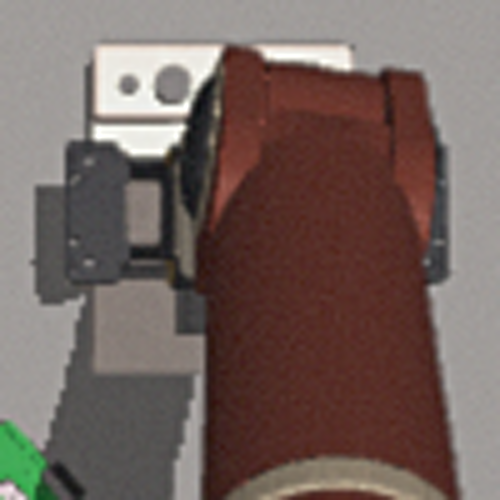

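The gripper hides the top view. In the scene crop the block's end face (about (210,190)) lines up sideways with the pocket outline. I'll descend in small steps and watch the force.

```bash
python3 -m handwheel '[[-0.05,-0.05,0.6,0,0,0,0],[-0.05,-0.05,1.1,0,0,0,0],[-0.05,-0.05,1.3,0,0,0,0],[-0.05,-0.05,1.5,0,0,0,0],[-0.05,-0.05,1.5,0,0,0,0]]'; python3 -c "
from h import *
rows(.4975,-.108,.08,.022)"
```

```text
time: 6.5
tool_pos: [0.4976, -0.1096, 0.0859]
eef_rot: [-3.141, -0.036, 0.001]
wrist_force: [0.3, 0.6, -0.5]
finger_gap: 0.0236
t6.50 pos [ 0.4976 -0.1096  0.0859] yaw 0.023 gap 0.0236 F [ 0.3  0.6 -0.5] | shift cm [-0.   -0.16  0.59] turn deg [-0.01  0.04  0.04]
```

```bash
python3 -m handwheel '[[0,-0.1,0.2,0,0,0,0],[0,-0.1,0.4,0,0,0,0],[0,-0.1,0.5,0,0,0,0],[0,-0.1,0.5,0,0,0,0]]'; python3 -c "
from h import *
rows(.4975,-.108,.073,.022)"
```

```text
time: 6.83
tool_pos: [0.4977, -0.1086, 0.081]
eef_rot: [-3.141, -0.036, 0.001]
wrist_force: [0.2, -0.5, -1.6]
finger_gap: 0.0238
t6.83 pos [ 0.4977 -0.1086  0.081 ] yaw 0.023 gap 0.0238 F [ 0.2 -0.5 -1.6] | shift cm [-0.02 -0.06  0.8 ] turn deg [-0.01  0.03  0.04]
```

```bash
python3 -m handwheel '[[0,0,0.2,0,0,0,0],[0,0,0.4,0,0,0,0],[0,0,0.6,0,0,0,0],[0,0,0.7,0,0,0,0],[0,0,0.75,0,0,0,0],[0,0,0.75,0,0,0,0]]'; python3 -c "
from h import *
rows(.4975,-.108,.073,.022)"
```

```text
time: 7.33
tool_pos: [0.4977, -0.1086, 0.0736]
eef_rot: [-3.141, -0.036, 0.0]
wrist_force: [-0.7, -0.2, -1.3]
finger_gap: 0.0236
t7.33 pos [ 0.4977 -0.1086  0.0736] yaw 0.023 gap 0.0236 F [-0.7 -0.2 -1.3] | shift cm [-0.02 -0.06  0.06] turn deg [-0.01  0.02  0.04]
```

```bash
python3 -m handwheel '[[0,0,0,0,0,0,0.42],[0,0,0,0,0,0,0.42],[0,0,0,0,0,0,0.42],[0,0,0,0,0,0,0.42],[0,0,-1,0,0,0,0.42],[0,0,-4,0,0,0,0.42],[0,0,-8,0,0,0,0.42],[0,0,-8,0,0,0,0.42]]'
python3 - <<'E'
from h import *
rows(.5518,-.164,.19,.9)
o=grab("5");S=o["scene"]
im=cv2.resize(S["color"][165:215,205:255,::-1],None,fx=8,fy=8,interpolation=2)
im2=im.copy()
F=boxfaces(-.018,.018,-.012,.012,.054,.084)
for f in (F[0],F[3],F[2]):
    q=(proj(S,place(f,.4977,-.107,0,.02))-[205,165]+.5)*8-.5; cv2.polylines(im2,[q.round().astype(int)],True,(0,0,255),1)
cv2.imwrite("pics/i.png",np.hstack([im,im2]))
E
```

```text
time: 8.0
tool_pos: [0.5026, -0.1095, 0.1607]
eef_rot: [3.139, 0.035, 0.022]
wrist_force: [0.4, -0.3, 0.7]
finger_gap: 0.0391
t8.00 pos [ 0.5026 -0.1095  0.1607] yaw 0.022 gap 0.0391 F [ 0.4 -0.3  0.7] | shift cm [ 4.84  5.57 -2.85] turn deg [  0.5   -0.68 -50.28]
```

View pics/i.png

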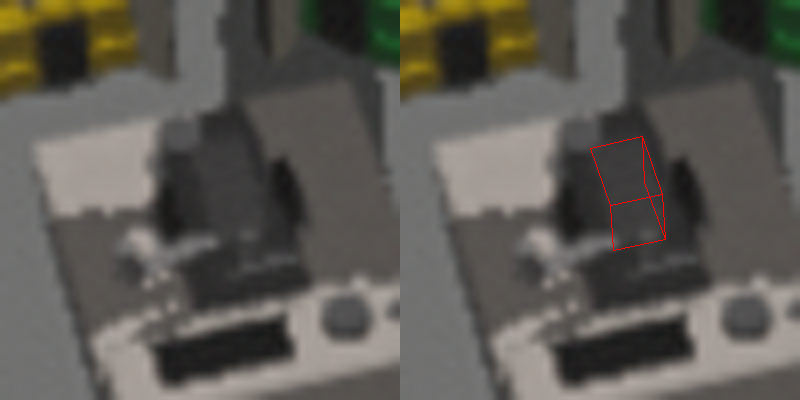

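```bash
python3 -m handwheel '[[3.7,17,-2.5,0,0,-51,0.42],[3.7,17,-2.5,0,0,-51,0.42],[3.7,17,-2.5,0,0,-51,0.42],[3.7,17,-2.5,0,0,-51,0.42],[3.7,17,-2.5,0,0,-51,0.42],[3.7,17,-2.5,0,0,-51,0.42],[3.7,17,-2.5,0,0,-51,0.42],[3.7,17,-2.5,0,0,-51,0.42]]'
python3 - <<'E'
from h import *
rows(.5518,-.164,.13,.92)
o=grab("6");S=o["top"]
T0=load("top0")["color"]
im=np.hstack([cv2.resize(a[165:245,245:315,::-1],None,fx=5.5,fy=5.5,interpolation=2) for a in (S["color"],)])
im2=im.copy()
def d(f,w):
    q=(proj(S,place(f,*w[:2],0,w[2]))-[245,165]+.5)*5.5-.5; cv2.polylines(im2,[q.round().astype(int)],True,(0,0,255),1)
for f in boxfaces(-.018,.018,-.012,.012,.054,.084)[:1]+boxfaces(-.0195,.0195,-.0135,.0135,.054,.07)[:1]: d(f,(.4974,-.1091,.022))
cv2.imwrite("pics/j.png",np.hstack([im,im2]))
cv2.imwrite("pics/j2.png",cv2.resize(o["scene"]["color"][150:230,190:270,::-1],(500,500),interpolation=2))
E
```

```text
time: 8.77
tool_pos: [0.5375, -0.278, 0.1772]
eef_rot: [-2.816, -1.386, 0.002]
wrist_force: [0.6, 0.7, -0.3]
finger_gap: 0.0392
t8.77 pos [ 0.5375 -0.278   0.1772] yaw 0.915 gap 0.0392 F [ 0.6  0.7 -0.3] | shift cm [ 9.9  -5.8   4.74] turn deg [-0.19  0.01 -0.31]
```

View pics/j.png

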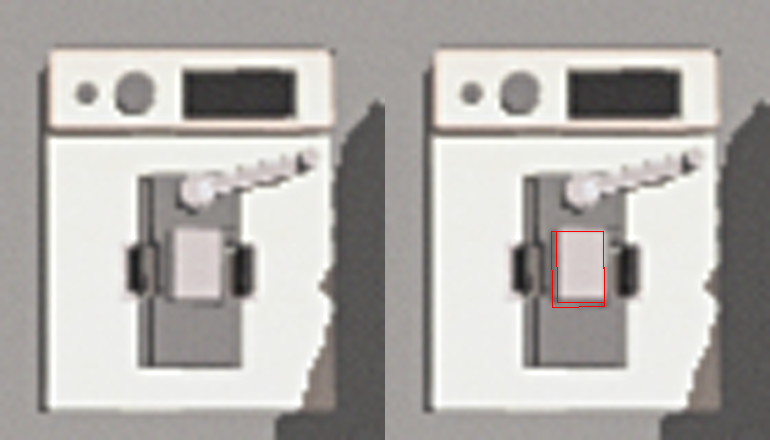

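View pics/j2.png

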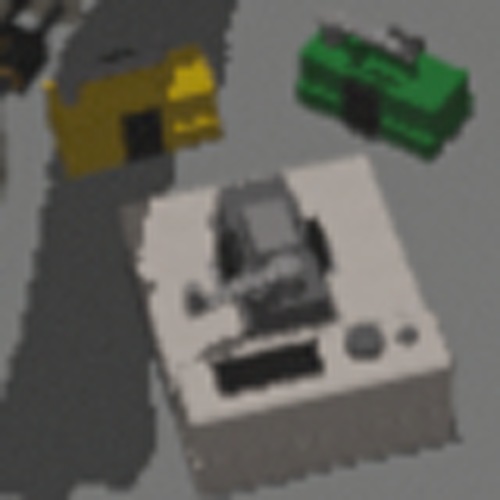

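The top view at 5.5x shows the bright block at about (197,265), standing in the pocket where predicted. The lever is still open, with its knob at about (310,158). Next is the knob.

```bash
python3 -m handwheel '[[9.9,-5.8,0,0,0,0,0.42],[9.9,-5.8,0,0,0,0,0.42],[9.9,-5.8,0,0,0,0,0.42],[9.9,-5.8,4.7,0,0,0,0.42],[9.9,-5.8,4.7,0,0,0,0.42],[9.9,-5.8,4.7,0,0,0,0.42],[9.9,-5.8,4.7,0,0,0,0.42]]'
python3 - <<'E'
from h import *
rows(.552,-.1636,.095,.92)
print(r.observe()["joints"])
o=grab("7")
cv2.imwrite("pics/k.png",np.hstack([cv2.resize(o["scene"]["color"][150:220,180:250,::-1],(400,400),interpolation=2),cv2.resize(o["top"]["color"][155:235,255:335,::-1],(400,400),interpolation=2)]))
E
```

```text
time: 9.45
tool_pos: [0.553, -0.1652, 0.1318]
eef_rot: [2.822, 1.381, -0.002]
wrist_force: [0.7, 0.1, 0.2]
finger_gap: 0.0389
t9.45 pos [ 0.553  -0.1652  0.1318] yaw 0.910 gap 0.0389 F [0.7 0.1 0.2] | shift cm [ 0.07 -0.18  3.68] turn deg [-0.01  0.08 -0.57]
[ 0.43548779  0.61464349 -0.29115583  1.73746052  0.22915024  0.82366792
 -0.62265328]
```

View pics/k.png

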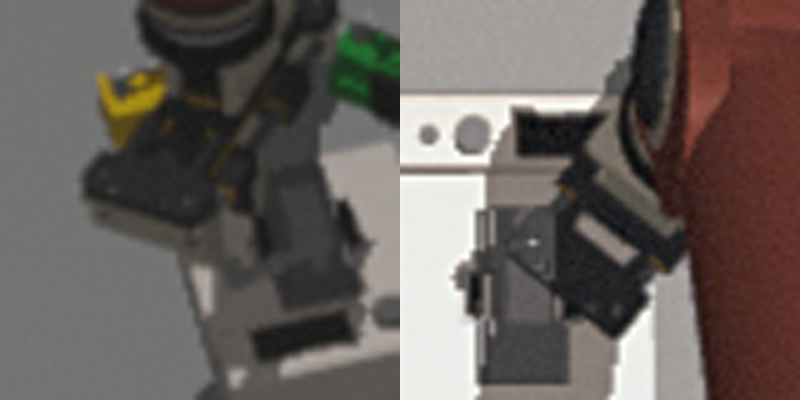

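```bash
python3 -m handwheel '[[0,-0.15,2,0,0,0,0.42],[0,-0.15,3.6,0,0,0,0.42],[0,-0.15,3.6,0,0,0,0.42],[0,-0.15,3.6,0,0,0,0.15],[0,-0.15,3.6,0,0,0,0.15],[0,-0.15,3.6,0,0,0,0.15],[0,-0.15,3.6,0,0,0,0.15]]'
python3 - <<'E'
from h import *
rows(.552,-.1636,.096,.92)
o=grab("8")
cv2.imwrite("pics/l.png",np.hstack([cv2.resize(o["scene"]["color"][160:220,190:250,::-1],(600,600),interpolation=2)]))
E
```

```text
time: 10.13
tool_pos: [0.553, -0.1633, 0.097]
eef_rot: [2.819, 1.383, 0.003]
wrist_force: [-1.4, 0.0, -0.1]
finger_gap: 0.0174
t10.13 pos [ 0.553  -0.1633  0.097 ] yaw 0.913 gap 0.0174 F [-1.4  0.  -0.1] | shift cm [-0.08 -0.06  0.1 ] turn deg [ 0.13 -0.06 -0.43]
```

View pics/l.png

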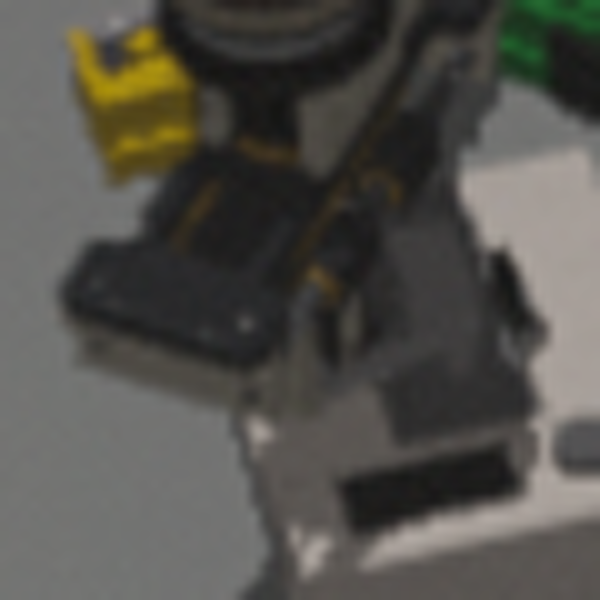

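```bash
python3 -m handwheel '[[-0.05,0,0.1,0,0,0,0.05],[-0.05,0,0.1,0,0,0,0.05],[-0.05,0,0.1,0,0,0,0.05]]'; python3 -c "
from h import *
rows(.552,-.1636,.096,.92)"
```

```text
time: 10.48
tool_pos: [0.5519, -0.1633, 0.095]
eef_rot: [-2.82, -1.385, -0.0]
wrist_force: [-0.6, 0.0, 3.2]
finger_gap: 0.0089
t10.48 pos [ 0.5519 -0.1633  0.095 ] yaw 0.913 gap 0.0089 F [-0.6  0.   3.2] | shift cm [-0.02  0.03 -0.1 ] turn deg [ 0.   -0.01 -0.4 ]
```

Run:
```python
from h import *
o=r.observe();R0=Ro.from_rotvec(o["eef_rot"])
H=np.array([.5354,-.108]);
for i,t in enumerate(np.linspace(1.861,.93,9)):
    k=H+.058*np.array([-np.cos(t),-np.sin(t)])
    print(t.round(2),k.round(4),(R0.inv().apply(np.r_[k,o["tool_pos"][2]]-o["tool_pos"])*100).round(2))
```

```text
1.86 [ 0.552  -0.1636] [-0.02  0.03 -0.  ]
1.74 [ 0.5454 -0.1651] [-0.54 -0.4  -0.  ]
1.63 [ 0.5387 -0.1659] [-1.01 -0.88 -0.  ]
1.51 [ 0.532  -0.1659] [-1.42 -1.41 -0.  ]
1.4 [ 0.5253 -0.1651] [-1.77 -1.99 -0.  ]
1.28 [ 0.5187 -0.1636] [-2.05 -2.61 -0.  ]
1.16 [ 0.5124 -0.1612] [-2.25 -3.25 -0.  ]
1.05 [ 0.5064 -0.1582] [-2.38 -3.91 -0.  ]
0.93 [ 0.5007 -0.1545] [-2.43 -4.58 -0.  ]
```

```bash
python3 -m handwheel '[[-0.5,-0.4,0,0,0,2.5,0.12],[-1.0,-0.9,0,0,0,5,0.12],[-1.4,-1.4,0,0,0,7.5,0.12],[-1.75,-2.0,0,0,0,10,0.12],[-2.05,-2.6,0,0,0,12.5,0.12],[-2.25,-3.25,0,0,0,15,0.12],[-2.4,-3.9,0,0,0,17.5,0.12],[-2.45,-4.6,0,0,0,20,0.12]]'
python3 - <<'E'
from h import *
o=r.observe();R0=Ro.from_rotvec(o["eef_rot"]);print(o["tool_pos"],o["finger_gap"])
H=np.array([.5354,-.108]);
for i,t in enumerate(np.linspace(.93,-.02,9)):
    k=H+.058*np.array([-np.cos(t),-np.sin(t)])
    print(t.round(2),k.round(4),(R0.inv().apply(np.r_[k,.0955]-o["tool_pos"])*100).round(2))
E
```

```text
time: 11.15
tool_pos: [0.5002, -0.1563, 0.0948]
eef_rot: [3.017, 0.868, -0.0]
wrist_force: [0.2, -1.1, 0.7]
finger_gap: 0.0113
[ 0.50017259 -0.15629684  0.0948335 ] 0.011301406445345313
0.93 [ 0.5007 -0.1545] [ 0.14 -0.12 -0.07]
0.81 [ 0.4955 -0.1501] [-0.07 -0.78 -0.07]
0.69 [ 0.4908 -0.145 ] [-0.2  -1.45 -0.07]
0.57 [ 0.4867 -0.1395] [-0.25 -2.14 -0.07]
0.46 [ 0.4833 -0.1335] [-0.22 -2.83 -0.07]
0.34 [ 0.4806 -0.1271] [-0.1  -3.51 -0.07]
0.22 [ 0.4788 -0.1205] [ 0.09 -4.17 -0.07]
0.1 [ 0.4777 -0.1137] [ 0.36 -4.8  -0.08]
-0.02 [ 0.4774 -0.1068] [ 0.7  -5.4  -0.08]
```

```bash
python3 -m handwheel '[[-0.05,-0.8,0,0,0,2.5,0.12],[-0.2,-1.45,0,0,0,5,0.12],[-0.25,-2.15,0,0,0,7.5,0.12],[-0.2,-2.8,0,0,0,10,0.12],[-0.1,-3.5,0,0,0,12.5,0.12],[0.1,-4.15,0,0,0,15,0.12],[0.35,-4.8,0,0,0,17.5,0.12],[0.65,-5.3,0,0,0,20,0.12]]'; python3 -m handwheel '[[0,0,0,0,0,0,0.12],[0,0,0,0,0,0,0.35],[0,0,0,0,0,0,0.35]]'
python3 - <<'E'
from h import *
rows(.4975,-.1086,.16,.022)
E
```

```text
time: 11.82
tool_pos: [0.4771, -0.1065, 0.0947]
eef_rot: [3.123, 0.333, -0.001]
wrist_force: [-0.3, -1.5, 1.8]
finger_gap: 0.0111
time: 12.07
tool_pos: [0.4778, -0.1065, 0.0947]
eef_rot: [-3.123, -0.338, -0.001]
wrist_force: [0.3, 0.5, 0.1]
finger_gap: 0.0203
t12.07 pos [ 0.4778 -0.1065  0.0947] yaw 0.215 gap 0.0203 F [0.3 0.5 0.1] | shift cm [ 1.88  0.62 -6.53] turn deg [-1.000e-02 -2.000e-02  1.108e+01]
```

```bash
python3 -m handwheel '[[0,0,0,0,0,0,0.35],[0,0,-3,0,0,0,0.35],[0,0,-7,0,0,0,0.35],[0,0,-10,0,0,0,0.9],[0,10,-10,0,0,11,0.9],[0,18,-10,0,0,11,0.9],[0,18,-10,0,0,11,0.9],[0,18,-10,0,0,11,0.9]]'; python3 -m handwheel '[[0,2,0,0,0,0,0.9],[0,4,0,0,0,0,0.9]]'
python3 - <<'E'
from h import *
rows(.4975,-.1086,.16,.022)
o=grab("9")
cv2.imwrite("pics/m.png",np.hstack([cv2.resize(o["scene"]["color"][165:235,195:265,::-1],(400,400),interpolation=2),cv2.resize(o["top"]["color"][165:245,240:320,::-1],(400,400),interpolation=2)]))
E
```

```text
time: 12.73
tool_pos: [0.5135, -0.2709, 0.1952]
eef_rot: [3.141, 0.037, 0.002]
wrist_force: [1.1, -0.6, 0.3]
finger_gap: 0.0612
time: 12.9
tool_pos: [0.5136, -0.3122, 0.1943]
eef_rot: [3.141, 0.032, -0.0]
wrist_force: [0.7, 0.6, -0.7]
finger_gap: 0.0745
t12.90 pos [ 0.5136 -0.3122  0.1943] yaw 0.020 gap 0.0745 F [ 0.7  0.6 -0.7] | shift cm [ -1.2  -20.39   3.42] turn deg [ 0.02  0.01 -0.11]
```

View pics/m.png

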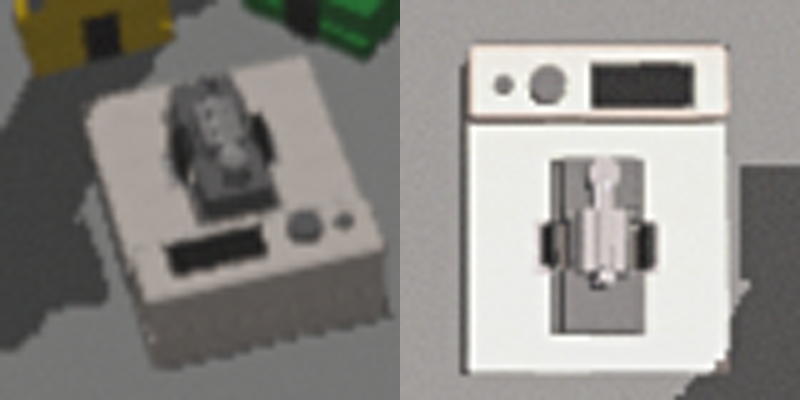

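The lever lies straight along the cassette over the block: in the right half the hinge is at (605,170) and the knob at (601,281). The catch pads are at (551,245) and (648,245). Now over the cassette for the pinch.

```bash
python3 -m handwheel '[[-1.4,-20.4,3.4,0,0,0,0.9],[-1.4,-20.4,3.4,0,0,0,0.9],[-1.4,-20.4,3.4,0,0,0,0.9],[-1.4,-20.4,3.4,0,0,0,0.9],[-1.4,-20.4,3.4,0,0,0,0.9],[-1.4,-20.4,3.4,0,0,0,0.9],[-1.4,-20.4,3.4,0,0,0,0.9],[-1.4,-20.4,3.4,0,0,0,0.9]]'; python3 -c "
from h import *
rows(.4975,-.1088,.052,.022)"
```

```text
time: 13.67
tool_pos: [0.4953, -0.1047, 0.161]
eef_rot: [-3.141, -0.039, -0.0]
wrist_force: [0.1, -0.3, -0.4]
finger_gap: 0.0835
t13.67 pos [ 0.4953 -0.1047  0.161 ] yaw 0.025 gap 0.0835 F [ 0.1 -0.3 -0.4] | shift cm [ 0.2   0.41 10.9 ] turn deg [-0.01 -0.01  0.15]
```

```bash
python3 -m handwheel '[[0.2,0.3,3,0,0,0,0.9],[0.2,0.3,6,0,0,0,0.9],[0.2,0.3,8,0,0,0,0.9],[0.2,0.3,9,0,0,0,0.9],[0.2,0.3,9,0,0,0,0.9]]'
python3 - <<'E'
from h import *
rows(.4975,-.1088,.052,.022)
o=grab("10")
cv2.imwrite("pics/n.png",np.hstack([cv2.resize(o["scene"]["color"][155:225,195:265,::-1],(400,400),interpolation=2),cv2.resize(o["top"]["color"][165:245,240:320,::-1],(400,400),interpolation=2)]))
E
```

```text
time: 14.08
tool_pos: [0.496, -0.1097, 0.0689]
eef_rot: [-3.141, -0.032, 0.007]
wrist_force: [0.2, 0.0, -0.3]
finger_gap: 0.0836
t14.08 pos [ 0.496  -0.1097  0.0689] yaw 0.020 gap 0.0836 F [ 0.2  0.  -0.3] | shift cm [ 0.16 -0.08  1.69] turn deg [-0.02  0.24 -0.09]
```

View pics/n.png

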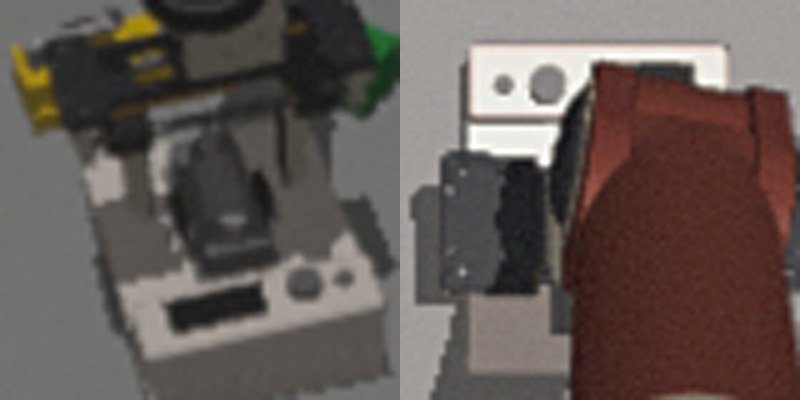

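The fingers straddle the cassette, with gaps on both sides. I'll lower the rest and close.

```bash
python3 -m handwheel '[[0.15,-0.05,0.9,0,0,0,0.9],[0.15,-0.05,1.5,0,0,0,0.9],[0.15,-0.05,1.7,0,0,0,0.9],[0.15,-0.05,1.7,0,0,0,0.7],[0.15,-0.05,1.7,0,0,0,0.7],[0.15,-0.05,1.7,0,0,0,0.7]]'; python3 -m handwheel '[[0,0,0,0,0,0,0.6],[0,0,0,0,0,0,0.4],[0,0,0,0,0,0,0.4],[0,0,0,0,0,0,0.4],[0,0,0,0,0,0,0.4]]'
```

```text
time: 14.68
tool_pos: [0.4991, -0.108, 0.054]
eef_rot: [3.141, 0.036, 0.001]
wrist_force: [0.1, -0.9, -0.8]
finger_gap: 0.0685
time: 15.1
tool_pos: [0.4992, -0.1083, 0.0545]
eef_rot: [3.141, 0.035, 0.001]
wrist_force: [-1.4, -0.3, 5.4]
finger_gap: 0.0465
```

```bash
python3 -m handwheel '[[0,0,0,0,0,0,0.2],[0,0,0,0,0,0,0.2],[0,0,0,0,0,0,0.2]]'; python3 -m handwheel '[[0,0,-0.3,0,0,0,0.2],[0,0,-0.6,0,0,0,0.2],[0,0,-0.9,0,0,0,0.2],[0,0,-1.2,0,0,0,0.2],[0,0,-1.5,0,0,0,0.2],[0,0,-1.5,0,0,0,0.2]]'
python3 - <<'E'
from h import *
rows(.4975,-.1088,.154,.022)
o=grab("11")
cv2.imwrite("pics/p.png",np.hstack([cv2.resize(o["scene"]["color"][155:225,195:265,::-1],(400,400),interpolation=2)]))
E
```

```text
time: 15.35
tool_pos: [0.4992, -0.1083, 0.0545]
eef_rot: [3.141, 0.035, 0.001]
wrist_force: [-1.0, -0.0, 5.1]
finger_gap: 0.0458
time: 15.85
tool_pos: [0.4992, -0.108, 0.0692]
eef_rot: [3.141, 0.036, 0.001]
wrist_force: [0.8, 0.2, -3.3]
finger_gap: 0.0466
t15.85 pos [ 0.4992 -0.108   0.0692] yaw 0.023 gap 0.0466 F [ 0.8  0.2 -3.3] | shift cm [-0.17  0.07 -8.48] turn deg [ 0.   -0.05  0.05]
```

View pics/p.png

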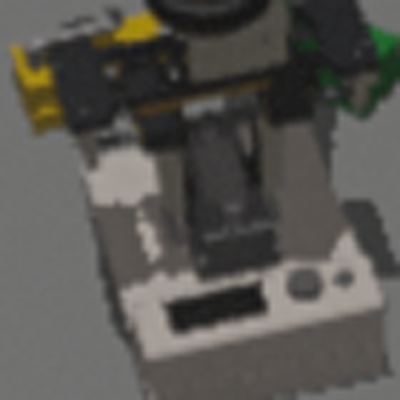

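The wrist shows about 3 to 4 N of weight with no upward jam, so the cassette is coming up with the gripper. Lifting to about 10 cm.

```bash
python3 -m handwheel '[[0,0,-1,0,0,0,0.2],[0,0,-2.2,0,0,0,0.2],[0,0,-3.5,0,0,0,0.2],[0,0,-5,0,0,0,0.2],[0,0,-6.5,0,0,0,0.2],[0,0,-7.7,0,0,0,0.2],[0,0,-8.5,0,0,0,0.2],[0,0,-8.5,0,0,0,0.2]]'; python3 -m handwheel '[[0,0,0,0,0,0,0.2],[0,0,0,0,0,0,0.2],[0,0,0,0,0,0,0.2],[0,0,0,0,0,0,0.2],[0,0,0,0,0,0,0.2],[0,0,0,0,0,0,0.2]]'
python3 - <<'E'
from h import *
rows(.4975,-.1088,.154,.022)
o=grab("12")
cv2.imwrite("pics/q.png",np.hstack([cv2.resize(o["scene"]["color"][135:225,190:280,::-1],(400,400),interpolation=2),cv2.resize(o["top"]["color"][165:265,240:340,::-1],(400,400),interpolation=2)]))
E
```

```text
time: 16.62
tool_pos: [0.5001, -0.1082, 0.1557]
eef_rot: [3.141, 0.036, 0.006]
wrist_force: [0.1, 0.7, -3.9]
finger_gap: 0.0462
time: 17.12
tool_pos: [0.4988, -0.108, 0.1533]
eef_rot: [-3.141, -0.036, 0.001]
wrist_force: [-0.2, -1.1, -3.6]
finger_gap: 0.0459
t17.12 pos [ 0.4988 -0.108   0.1533] yaw 0.023 gap 0.0459 F [-0.2 -1.1 -3.6] | shift cm [-0.13  0.08 -0.07] turn deg [-0.01  0.04  0.04]
```

View pics/q.png

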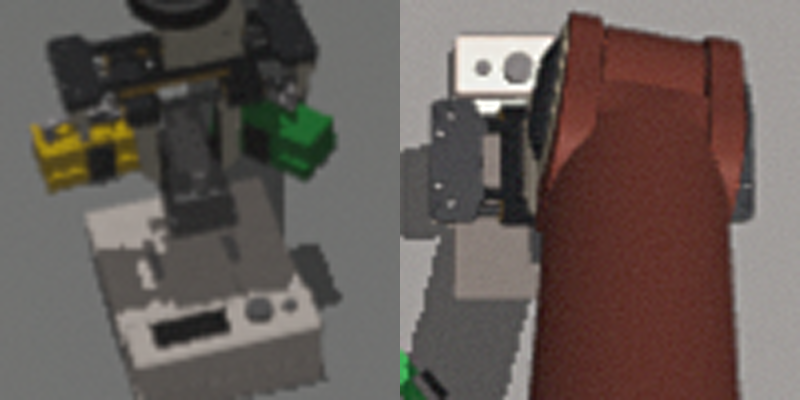

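Run:
```python
from h import *
S=load("scene12")
im=cv2.resize(S["color"][145:195,215:265,::-1],None,fx=8,fy=8,interpolation=2).astype(float)
im=np.clip((im-15)*1.8,0,255).astype(np.uint8);im2=im.copy()
for f in boxfaces(-.05,.05,-.026,.026,.13,.1475)[:4:3]+boxfaces(-.05,.05,-.021,.021,.1475,.17)[:4:3]:
    q=(proj(S,place(f,.4977,-.107,-.001,.022))-[215,145]+.5)*8-.5; cv2.polylines(im2,[q.round().astype(int)],True,(0,0,255),1)
cv2.imwrite("pics/r.png",np.hstack([im,im2])); rows(.4975,-.1088,.154,.022)
```

```text
t17.22 pos [ 0.4989 -0.108   0.1535] yaw 0.023 gap 0.0462 F [-0.8  0.9 -3.3] | shift cm [-0.14  0.08 -0.05] turn deg [-0.01  0.02  0.05]
```

View pics/r.png

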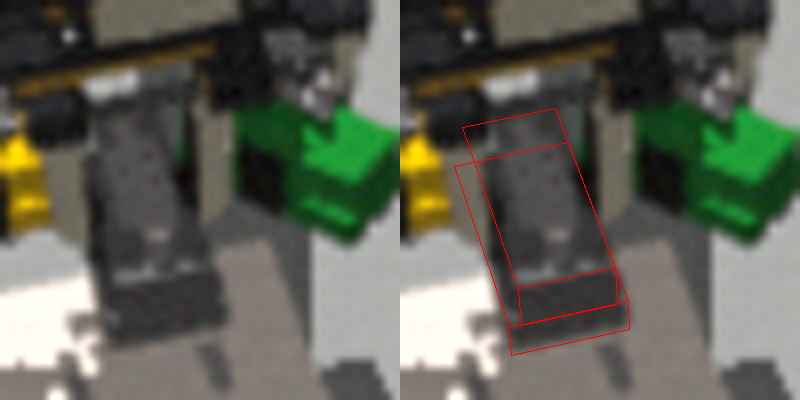

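The overlay matches to about 1 px, with the front edge at (165,340) against a predicted (170,345–355). The cassette is close to level and clear of the dock. Handing in.

```bash
python3 -c "
from h import *
o=r.observe();print(o['time'],abs(o['joint_velocities']).max(),o['finger_gap']);print(r.finish_job())"
```

```text
17.2167 0.0036652252871326265 0.04621738627890995
the job is handed in; nothing more can be done
None
```

The job is handed in at 17.2 s, with the loaded cassette still held by its pinched catches about 10 cm above the dock. No verdict is reported.

**What I did:**
- I set the short rectangular block into the pocket and let go about 1.5 mm above the floor.
- I gripped the lever's knob lightly and swung it shut over the block.
- I pinched both catches and lifted straight up.

**Last checks:**
- **Grip:** the finger gap was 46 mm, consistent with both catches pressed fully in.
- **Weight and stillness:** the wrist carried about 3.5 N and the joints were at rest.
- **Lever and block:** the top view showed the lever straight along the cassette over the block just before the pinch.
- **Position:** the scene view after the lift showed the bay empty below the cassette.

**What disagreed or could not be checked:**
- The two cameras differed by 2 to 4 mm sideways, so I used their average, guided by the arm's own position readings.
- In the last overlay the cassette's front edge stood about 1 px (roughly 4 mm) higher than predicted. That is either calibration error or a tilt of at most about 0.08 rad, within the 0.25 rad limit.
- I could not measure the block's exact seated height after release. Once the cassette was lifted, the gripper blocked the top view, so I did not recheck the lever or the block.

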